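# Close the dust extractor's clean-out cover and set its suction dial

## Task

Put the bench dust extractor back into service: slide its loose metal cover plate along the deck into the port frame until its leading edge is fully home under the steel lip, then press the plate down so that it sits flush and level all round, firmly but without slamming or leaning on it. Then turn the selector dial to the long white mark, and leave the other things on the bench and on the deck undisturbed.

Things in the scene. Friction and masses are not known exactly. Their poses are not given: they have to be found in the camera images.
- extractor: Bench dust extractor: a fixed grey box 260 mm (its x) by 480 mm (its y), flat deck 75 mm above the table. Origin: centre of its underside; x away from the robot, y to its left. In the deck is the clean-out port: a frame recessed 8 mm, x -53 to 71.5, y -140 to -41 mm, with a ledge 16 mm wide round a hole 30 mm deep. All places below are in this frame, mm.
- lip (a point): middle of the edge of the steel lip that bridges the -y end of the frame (extractor x = 10, y = -130, at the lip's top, 7 mm above the deck). It overhangs the frame from y = -140 to -130, its underside 3 mm above the deck; its fixing block, as high, reaches back to y = -158.
- rail (a point): middle of the inner top edge of a straight steel guide rail, 8 mm high, on the deck along the +x side of the port and of the cover's path: inner face at extractor x = 70, from y = -140 to 125. A cover lying against it is in line with the frame.
- stud_near (a point): resting place of the top of a brass stud, extractor x = -35, y = -50.5, 4 mm above the ledge (4 mm below the deck). This stud and stud_far hold the cover's rear edge 4 mm proud. Stiff friction studs: one gives at about 6 N, the other at about 9 N on itself; they stay where pushed and stop dead 4 mm down, when the cover lies on the ledge. They give only 14 by 10 mm of support each.
- stud_far (a point): the same for the second brass stud, extractor x = 55, y = -50.5. This point marks the raised stud and does not move with it.
- cover: The loose cover: a plain aluminium plate 120 mm (its x) by 96 mm (its y), 8 mm thick, 250 g give or take a third, lying on the deck on the +y side of the port. Too wide for a gripper: push it. Origin: centre of its underside. It fits the frame with 3 to 4 mm play, its -y edge under the lip.
- seat (a point): point on the extractor at deck height (75 mm) in the middle of where the cover lies when home (extractor x = 10, y = -90.5 mm)
- cover_front_near (a point): top corner of the cover at its x = -60, y = -48 mm (front = the edge that goes under the lip, near = robot side), 8 mm above its underside
- cover_front_far (a point): top corner of the cover at its x = 60, y = -48 mm
- cover_rear_near (a point): top corner of the cover at its x = -60, y = 48 mm
- cover_rear_far (a point): top corner of the cover at its x = 60, y = 48 mm
- dial (a joint): angle of the selector dial, rad, growing clockwise from above. Four clicks at 0, 0.7, 1.4 and 2.1, end stops just beyond; it springs into the nearest click when released (click torque under 0.15 N m). The long white mark is at 1.4 (the others are short ticks). At reading q the pointer end of the bar points (1.05 - q) rad from the extractor's x axis, counter-clockwise from above.
- dial_grip (a point): on the dial's axis, 30 mm above the deck (extractor x = -20, y = 195 mm). The dial is a black bar 46 mm long, 13 mm wide, from 6 to 35 mm above the deck, on a disc of 44 mm diameter whose top is 7 mm above the deck; a white line on top marks its pointer end. TCP here puts the fingertips 11 mm above the deck.
- long_mark (a point): middle of the long white mark beside the dial (14 mm long, the one to set), 35 mm from the dial's axis
- deck_tin: the small tin (49 mm across, 28 mm high) standing on the deck, to be left alone; origin at its underside
- heel_piece: the rubber heel piece (8 mm high) lying on the deck, to be left alone; origin at its underside
- shoe: the black shoe, to be left alone; origin at its underside (270 mm long, 95 mm high)
- polish: the polish tin, to be left alone; origin at its underside
- glue: the white glue bottle (130 mm high), to be left alone; origin at its underside
- shoe_brush: the wooden shoe brush, to be left alone; origin at its underside
There are look-alikes about, which are no part of the job. Several things have the shape of the cover; the one meant has the colours described above.

How it is judged:
By the outcome, as a careful person would: the job done as asked, in the order asked, and still so for the second after the job is handed in, with the robot touching nothing.
It also fails if it takes over 72 s, if anything falls off the work surface, if the arm or the gripper's body presses on something with over 40 N, if the wrist force passes 120 N, or if a joint passes its speed limit or range.

## Robot

A 6-joint arm with a two-finger parallel gripper is mounted at the origin on the work surface. World frame = base frame: x ahead of the robot, y to its left, z up, the work surface at z = 0. Lengths are in m, angles in rad, forces in N, time in s.
With the tool pointing down it reaches from about 0.375 to 0.9 m from the base axis. Payload 3.1 kg.
Tool frame: the origin (TCP) lies between the finger pads, 19 mm behind the fingertips; this is the grasp point; z points along the fingers, y is the line along which they close (so a half turn about z gives the same grasp; the last joint's range is limited). The gripper opens to 87 mm and grips with 3 to 60 N. Pads are 19 mm wide; open, the fingers measure 117 mm over their backs; the gripper's body (75 mm by 190 mm) begins 51 mm behind the grasp point.
Start: joints at [0.953, 0.527, 1.433, -0, 1.181, -0.178], TCP at [0.266, 0.566, 0.241] pointing down, gripper open.
Joint ranges: [-3.08, 3.08], [-0.75, 2.2], [0.22, 2.44], [-1.43, 4.57], [0, 2.65], [-2.85, 2.85]. Speed limits (rad/s): [2.79, 2.79, 3.14, 3.14, 3.14, 3.14].

## Interface

Orientations are given as [roll, pitch, yaw] about the fixed x, y, z axes, in that order (R = Rz(yaw) Ry(pitch) Rx(roll)).
In Python, from rig import bot gives the robot as it stands. The module is installed in compiled form; this text tells all that it offers.
- The arm moves only by the tool drive_tool, never from a script. Its argument "motion" is a list of rows, each a list of 7 numbers: the opening, from -1 (shut) to 1 (fully open), then the shift along the tool's x, y, z as a fraction of full scale, then the turn, a rotation vector about the tool's x, y, z as a fraction of full scale. A call has 1 to 10 rows; each row shifts and turns the commanded pose from where the row before left it, along the tool's axes as they then stand; what a row does not reach is not made up. Full scale, the value 1, is 40 mm for a shift and 0.08 rad for a turn. A row lasts 1/10 s, in which the tool goes at most 50 mm and 8.59 degrees, less where a joint would pass 70% of its speed; a pose out of reach is approached as far as the arm can. A call with a number of a shift or a turn outside -1 to 1 is refused whole. A call with a gripper value outside its range is refused whole. The fingers move at their own pace and stop on an object; "newtons" is the grip in N (left out, the last holds). Time passes only in rows, so rows that do not move let the fingers close. It gives the time, the measured TCP pose, the force, the opening and the grip force at its end, in the units of the state.
- bot.get_obs(): the state, without advancing time (a new reading comes with each control period).
- bot.capture(name): name is "side" or "top"; returns (picture, depth): 480x640x3 uint8, red, green, blue; 480x640 float32, m along the optical axis (not along the pixel's ray), 0 where there is no reading.
- bot.calibration(name): a dict with "K" (3x3 intrinsics, pixels), "eye" and "attitude" of the camera in the world. Camera axes: x right, y down, z forward; pixel columns grow to the right and rows downward; lengths in m; the calibration is good to about 2 mm. A picture is of the moment at which its call begins. calibration takes no time and is no camera call.
- bot.finish_job(): hands the job in; it is judged then, once.
The state is a dict: "time": time; "joints": joint angles; "dq": joint speeds; "joint_efforts": joint torques, N m; "position": TCP position; "ee_rot": TCP orientation; "contact_force": force on the tool from outside, world axes, zero at the start; "wrist_torque": the same for the moment, N m; "opening": finger opening in m; "gripper_force": force on a finger pad.
Only numpy, scipy, OpenCV 4.12 (cv2) and the standard library are available. Lean on these libraries where they do the work, as an engineer would, in place of code of your own. Each camera call takes 0.05 s, during which the arm holds its last target. There are 200 camera calls.

## Working session

There is one attempt and no reset: what is moved stays moved. The work goes in short steps, Python scripts to look and compute and a tool call to move; the robot and the scene stay as the last step left them, time stands still between calls to the robot, and variables do not carry over. Pictures are saved under pics/ and viewed, at most 10 in all, crops included, and the job is handed in when it is done.

Besides the shell and the picture viewer there is one more tool, called after "Emit:" by a JSON object that holds its "op" and its "data", one argument or row to a line. drive_tool: Moves the arm, as the interface text tells. Shift numbers are shares of 40 mm and turn numbers shares of 0.08 rad, none past 1 either way. Its arguments: {"type":"object","properties":{"motion":{"type":"array","items":{"type":"array","items":{"type":"number","minimum":-1,"maximum":1}}},"newtons":{"type":"number"}},"required":["motion"]}

```bash
mkdir -p pics; python3 - <<'E'
from rig import bot
import cv2,numpy as np
o=bot.get_obs();print(o)
for n in("top","side"):
    p,d=bot.capture(n);cv2.imwrite(f"pics/{n}0.png",p[:,:,::-1]);np.savez(f"{n}0.npz",p=p,d=d)
    print(n,bot.calibration(n))
E
```

```text
{'time': 0.0, 'joints': array([ 9.52496888e-01,  5.28474007e-01,  1.43388368e+00, -2.71611745e-05,
        1.18136362e+00, -1.78499270e-01]), 'dq': array([-0.00157217,  0.00047481, -0.00123372, -0.00124573,  0.00016119,
       -0.00085034]), 'joint_efforts': array([ 1.55247177e-03, -4.40032125e+01, -1.76596838e+01,  6.33475115e-02,
        5.81895432e-02, -1.74246779e-04]), 'position': array([0.2656804 , 0.56497265, 0.24027268]), 'ee_rot': array([-3.13949337e+00, -3.53240298e-04,  2.70180245e+00]), 'contact_force': array([ 0.40218291, -0.17312003, -0.26952725]), 'wrist_torque': array([ 0.03381533, -0.01043507,  0.01911774]), 'gripper_force': 0.0, 'opening': 0.08720565511071383}
top {'K': array([[533.92972824,   0.        , 307.39337141],
       [  0.        , 533.92972824, 232.14849323],
       [  0.        ,   0.        ,   1.        ]]), 'eye': array([ 0.38864145, -0.00420444,  1.34769724]), 'attitude': array([-2.98709795, -0.01971375, -1.57894677])}
side {'K': array([[439.09809934,   0.        , 319.99405605],
       [  0.        , 439.09809934, 243.82947989],
       [  0.        ,   0.        ,   1.        ]]), 'eye': array([ 0.5258438 , -0.83666479,  0.84412621]), 'attitude': array([-2.29173333, -0.00524199, -0.06872666])}
```

View pics/top0.png

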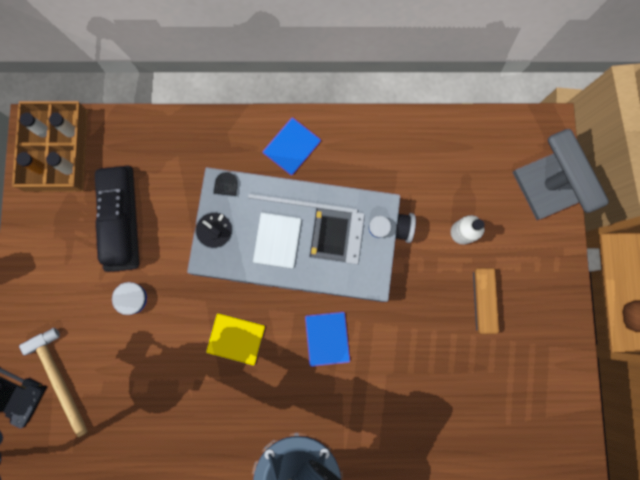

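View pics/side0.png

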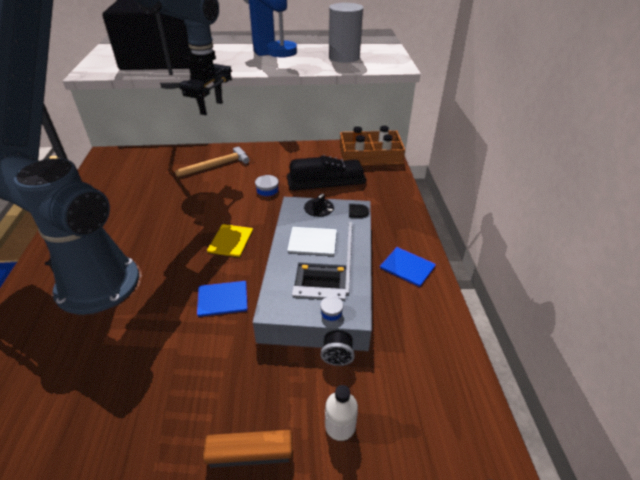

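Top view: the loose cover is the bare metal (white-silver) plate on the deck at about (276,240). Its look-alikes are the yellow plate (236,339) and the blue plates (327,338) and (292,146), all coloured and lying on the table. I'll measure, and confirm in a crop.

```bash
cat > h.py <<'E'
import numpy as np,cv2
from scipy.spatial.transform import Rotation as R
from rig import bot
def cam(n):
    c=bot.calibration(n);return c["K"],np.array(c["eye"]),R.from_euler("xyz",c["attitude"]).as_matrix()
def ray(n,px,z):
    K,e,A=cam(n);px=np.atleast_2d(np.float64(px))
    d=np.c_[px,np.ones(len(px))]@np.linalg.inv(K).T@A.T
    return e+d*((z-e[2])/d[:,2])[:,None]
def cloud(n,d):
    K,e,A=cam(n);v,u=np.mgrid[:480,:640]
    P=np.stack([u,v,np.ones_like(u)],-1)@np.linalg.inv(K).T*d[...,None]
    return P@A.T+e
def proj(n,P):
    K,e,A=cam(n);q=(np.atleast_2d(P)-e)@A@K.T;return q[:,:2]/q[:,2:]
E
python3 - <<'E'
from h import *
f=np.load("top0.npz");p,d=f["p"],f["d"];C=cloud("top",d)
m=(abs(C[...,2]-.075)<.012)&(C[...,0]>.2)&(C[...,0]<.75)&(abs(C[...,1])<.35)
m=cv2.morphologyEx(m.astype(np.uint8),cv2.MORPH_OPEN,np.ones((5,5)))
n,l,s,_=cv2.connectedComponentsWithStats(m);k=1+np.argmax(s[1:,4]);print(s[k],np.median(C[l==k],0))
px=np.argwhere(l==k)[:,::-1]
W=ray("top",px,.075)[:,:2]
r=cv2.minAreaRect((W*1000).astype(np.float32));print(r,cv2.boxPoints(r))
g=p.astype(int);mm=((g.min(2)>190)&(l==k)|((g.min(2)>190)&(abs(C[...,2]-.083)<.012))).astype(np.uint8)
n,l2,s,_=cv2.connectedComponentsWithStats(mm)
for k2 in range(1,n):
    if s[k2,4]>60:
        W=ray("top",np.argwhere(l2==k2)[:,::-1],.083)[:,:2];r=cv2.minAreaRect((W*1000).astype(np.float32));print(s[k2],r)
cv2.imwrite("pics/crop1.png",cv2.resize(p[160:310,185:425,::-1],None,fx=3.3,fy=3.3,interpolation=cv2.INTER_CUBIC))
E
```

```text
[  188   169   211   131 18992] [0.57774521 0.01856201 0.0742538 ]
((583.3749389648438, -2.705596923828125), (483.7481689453125, 260.35528564453125), 81.54553985595703) [[ 419.0508  -222.8121 ]
 [ 676.57684 -261.0904 ]
 [ 747.6991   217.40091]
 [ 490.17303  255.6792 ]]
[348 211  15  51 318] ((575.4185180664062, -143.4514617919922), (21.847143173217773, 120.8207778930664), 80.64132690429688)
[ 253  213   47   55 2020] ((567.2865600585938, 43.93083953857422), (96.66878509521484, 121.14625549316406), 81.19208526611328)
[459 218  20  22 190] ((589.2511596679688, -415.54010009765625), (52.529842376708984, 39.39537811279297), 25.264808654785156)
```

View pics/crop1.png

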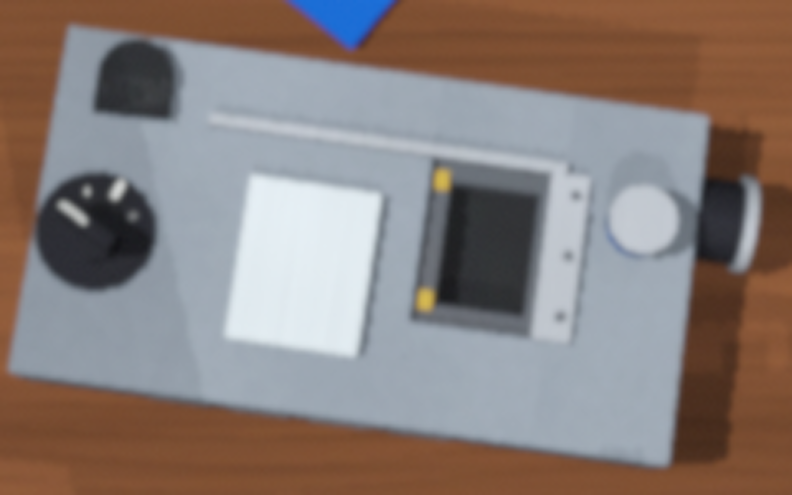

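Crop: the bare metal plate (crop 305,265) is indeed the cover. The port, with brass studs at (441,180) and (425,299), is to its right, and the steel lip is at (560,260). The dial pointer is at the first click, with the long mark at crop (120,190).

```bash
cat >> h.py <<'E'
def blobs(n,p,mask,z,amin=6):
    k,l,s,c=cv2.connectedComponentsWithStats(mask.astype(np.uint8))
    return [(s[i,4],c[i].round(1),(ray(n,c[i],z)[0]*1000).round(1)) for i in range(1,k) if s[i,4]>=amin]
E
python3 - <<'E'
from h import *
R0=lambda a:np.array([[np.cos(a),-np.sin(a)],[np.sin(a),np.cos(a)]])
O=np.array([583.4,-2.7]);a=np.radians(-8.45)
E=lambda w:(R0(a).T@(np.array(w)[:2]-O)).round(1)
for n in("top","side"):
    p=np.load(n+"0.npz")["p"];h=cv2.cvtColor(p,cv2.COLOR_RGB2HSV)
    m=(h[...,0]>12)&(h[...,0]<30)&(h[...,1]>110)&(h[...,2]>120)
    box=np.zeros_like(m)
    if n=="top":box[195:270,300:330]=1
    else:box[255:275,295:350]=1
    for b in blobs(n,p,m&box,.071,3):print(n,"stud",b,E(b[2]))
    m=h[...,2]<60;box[:]=0
    if n=="top":
        box[205:250,190:240]=1
        for b in blobs(n,p,m&box,.082,50):print("disc",b,E(b[2]))
        # dial white lines
        m=(p.min(2)>130);box[:]=0;box[210:248,192:234]=1
        for b in blobs(n,p,m&box,.076,2):print("w",b,E(b[2]), E(ray(n,b[1],.11)[0]*1000))
        m=(p.min(2)>185);box[:]=0;box[190:290,245:365]=1
    else:
        m=(p.min(2)>180);box[:]=0;box[225:300,280:355]=1
    k,l,s,c=cv2.connectedComponentsWithStats((m&box).astype(np.uint8))
    for i in range(1,k):
        if s[i,4]>100:
            pts=np.argwhere(l==i)[:,::-1]
            W=(ray(n,pts,.083)[:,:2]*1000-O)@R0(a)
            r=cv2.minAreaRect(W.astype(np.float32));print(n,s[i],np.round(r[0],1),np.round(r[1],1),round(r[2],2));print(cv2.boxPoints(r).round(1).tolist())
E
```

```text
top stud (np.int32(23), array([318.7, 214.3]), array([631. , -58.9,  71. ])) [ 55.3 -48.6]
top stud (np.int32(28), array([313.5, 250.4]), array([542.7, -45.4,  71. ])) [-34.  -48.2]
disc (np.int32(707), array([213.7, 231.4]), array([588.6, 193.3,  82. ])) [-23.7 194.6]
w (np.int32(273), array([222. , 221.8]), array([612.9, 174.7,  76. ])) [  3.1 179.8] [ -2.2 174.3]
w (np.int32(2), array([211. , 217.5]), array([623.5, 201.4,  76. ])) [  9.7 207.8] [  4.2 201.4]
w (np.int32(27), array([206.7, 223.8]), array([608.1, 211.4,  76. ])) [ -7.  215.4] [-12.  208.9]
w (np.int32(76), array([196.4, 243.5]), array([560.4, 234.9,  76. ])) [-57.7 231.6] [-61.3 224.7]
top [346 209  17  54 415] [  14.7 -140.5] [128.7  38.5] 8.45
[[-51.79999923706055, -130.89999389648438], [-46.20000076293945, -168.89999389648438], [81.0999984741211, -150.0], [75.5, -112.0]]
top [ 253  213   47   55 2056] [-22.8  43.8] [ 97.4 121.9] 89.5
[[-84.19999694824219, -4.300000190734863], [37.70000076293945, -5.400000095367432], [38.599998474121094, 92.0], [-83.4000015258789, 93.0999984741211]]
side stud (np.int32(27), array([304.4, 266.2]), array([545.3, -42. ,  71. ])) [-31.9 -44.5]
side stud (np.int32(26), array([340.2, 268.5]), array([634.5, -55.9,  71. ])) [ 58.4 -45.1]
side [292 225  59  75 577] [ 61.4 -41.8] [294.3 119. ] 62.1
[[-60.0, -144.0], [45.099998474121094, -199.6999969482422], [182.89999389648438, 60.400001525878906], [77.69999694824219, 116.0999984741211]]
side [ 287  226   50   27 1134] [-21.3  48.2] [100.2 122.8] 89.3
[[-83.30000305175781, -1.100000023841858], [39.5, -2.5999999046325684], [40.79999923706055, 97.5999984741211], [-82.0999984741211, 99.0]]
```

```bash
cat >> h.py <<'E'
A=-0.1475
def R2(a):return np.array([[np.cos(a),-np.sin(a)],[np.sin(a),np.cos(a)]])
O=np.array([583.4,-2.7])+R2(A)@np.array([.7,2.])
def ext(w):return R2(A).T@(np.array(w)[:2]-O)
def go(x,y,tip,yaw_ext):
    """ext mm target, tip height above deck mm, tool yaw in ext frame -> sums of full-scale units (turn first)"""
    o=bot.get_obs();P=o["position"]*1000;yaw=yaw_ext+A
    t=(o["ee_rot"][2]-yaw+np.pi)%(2*np.pi)-np.pi
    w=R2(A)@np.array([x,y])+O-P[:2]
    sx=w@[np.cos(yaw),np.sin(yaw)];sy=w@[np.sin(yaw),-np.cos(yaw)];sz=P[2]-(75+19+tip)
    print("t",round(o["time"],2),"ext",ext(P).round(1),"tip",round(P[2]-94,1),"turn z",round(t/.08,3),"shift",np.round(np.array([sx,sy,sz])/40,3),"rp",o["ee_rot"][:2].round(4),"F",o["contact_force"].round(1),"open",round(o["opening"]*1000,1))
E
python3 -c "
from h import *
go(-110,44,60,np.pi)"
```

```text
t 0.1 ext [-398.4  512.8] tip 146.4 turn z -3.654 shift [ -7.209 -11.721   2.159] rp [-3.1396e+00 -3.0000e-04] F [ 0.3 -0.7 -0.3] open 87.1
```

Emit:
{"op": "drive_tool", "data": {
  "motion": [
    [0.15,0,0,0,0,0,-0.9135],
    [0.15,0,0,0,0,0,-0.9135],
    [0.15,0,0,0,0,0,-0.9135],
    [0.15,0,0,0,0,0,-0.9135]
  ]
}}

```text
time: 0.5
position: [0.2658, 0.5652, 0.2406]
ee_rot: [-3.14, -0.001, 2.997]
contact_force: [0.4, -0.6, -0.2]
opening: 0.0628
gripper_force: 0.0
```

Emit:
{"op": "drive_tool", "data": {
  "motion": [
    [0.15,-0.72,-0.9,0,0,0,0],
    [0.15,-0.72,-0.9,0,0,0,0],
    [0.15,-0.72,-0.9,0,0,0,0],
    [0.15,-0.72,-0.9,0,0,0,0],
    [0.15,-0.72,-0.9,0,0,0,0],
    [0.15,-0.72,-0.9,0,0,0,0],
    [0.15,-0.72,-0.9,0.2,0,0,0],
    [0.15,-0.72,-0.9,0.4,0,0,0],
    [0.15,-0.72,-0.9,0.6,0,0,0],
    [0.15,-0.72,-0.9,0.6,0,0,0]
  ]
}}

```text
time: 1.5
position: [0.4971, 0.1685, 0.1705]
ee_rot: [3.141, 0.001, 2.994]
contact_force: [0.9, 0.5, -0.4]
opening: 0.0501
gripper_force: 0.0
```

```bash
python3 -c "
from h import *
go(-107,44,2,np.pi)"
```

```text
t 1.5 ext [-111.3  154.6] tip 76.5 turn z -0.001 shift [-0.106 -2.766  1.864] rp [3.1413e+00 8.0000e-04] F [ 0.9  0.5 -0.4] open 50.1
```

Emit:
{"op": "drive_tool", "data": {
  "motion": [
    [0.15,-0.03,-0.9,0,0,0,0],
    [0.15,-0.03,-0.9,0,0,0,0],
    [0.15,-0.03,-0.95,0.4,0,0,0],
    [0.15,0,0,0.5,0,0,0],
    [0.15,0,0,0.5,0,0,0],
    [0.15,0,0,0.3,0,0,0],
    [0.15,0,0,0,0,0,0],
    [0.15,0,0,0,0,0,0]
  ]
}}

```text
time: 2.3
position: [0.4836, 0.0608, 0.103]
ee_rot: [-3.142, -0.001, 2.994]
contact_force: [0.6, -0.8, 0.7]
opening: 0.05
gripper_force: 0.0
```

```bash
python3 -c "
from h import *
go(-95,44,2,np.pi)"
```

```text
t 2.3 ext [-108.7   46.2] tip 9.0 turn z 0.0 shift [-0.343 -0.054  0.175] rp [-3.1416e+00 -6.0000e-04] F [ 0.6 -0.8  0.7] open 50.0
```

Emit:
{"op": "drive_tool", "data": {
  "motion": [
    [0.15,0,-0.05,0.1,0,0,0],
    [0.15,0,0,0.06,0,0,0],
    [0.15,-0.15,0,0,0,0,0],
    [0.15,-0.15,0,0,0,0,0],
    [0.15,-0.15,0,0,0,0,0],
    [0.15,-0.15,0,0,0,0,0],
    [0.15,-0.15,0,0,0,0,0],
    [0.15,-0.15,0,0,0,0,0],
    [0.15,-0.1,0,0,0,0,0],
    [0.15,-0.05,0,0,0,0,0]
  ]
}}

```text
time: 3.3
position: [0.5261, 0.0524, 0.0966]
ee_rot: [3.142, 0.002, 2.994]
contact_force: [-1.8, 0.7, 1.1]
opening: 0.0498
gripper_force: 1.1
```

```bash
python3 -c "
from h import *
go(-59.5,44,2,np.pi)
p,d=bot.capture('side');cv2.imwrite('pics/s1.png',cv2.resize(p[185:335,240:440,::-1],None,fx=4,fy=4,interpolation=cv2.INTER_CUBIC))"
```

```text
t 3.3 ext [-65.5  44.1] tip 2.6 turn z -0.001 shift [-0.149 -0.003  0.015] rp [3.1415e+00 1.6000e-03] F [-1.8  0.7  1.1] open 49.8
```

View pics/s1.png

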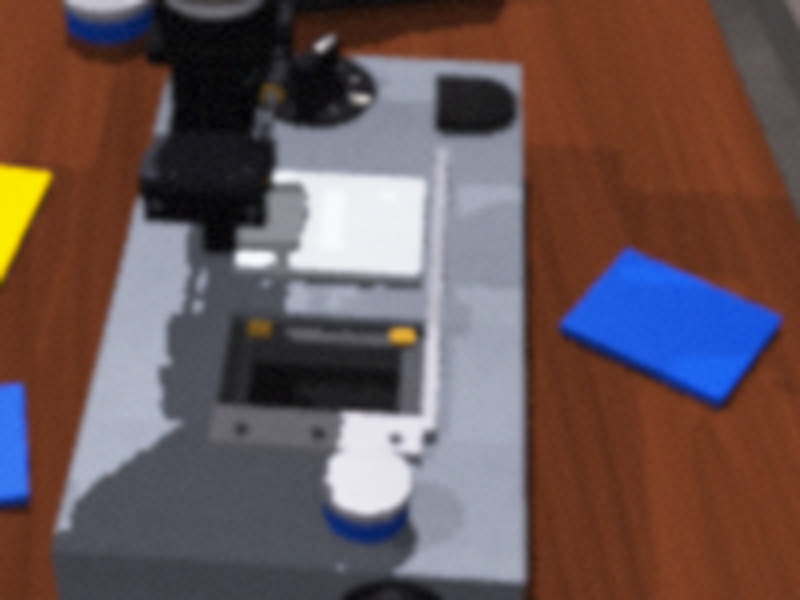

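The crop shows the cover (335,225) square to the rail, with a gap of a few mm at (430,230). I'll push on in small steps.

Emit:
{"op": "drive_tool", "data": {
  "motion": [
    [0.15,-0.04,0,0,0,0,0],
    [0.15,-0.04,0,0,0,0,0],
    [0.15,-0.03,0,0,0,0,0],
    [0.15,0,0,0,0,0,0]
  ]
}}

```text
time: 3.75
position: [0.5299, 0.0519, 0.0967]
ee_rot: [3.142, 0.002, 2.994]
contact_force: [-0.7, -0.2, -0.8]
opening: 0.0496
gripper_force: 0.7
```

Emit:
{"op": "drive_tool", "data": {
  "motion": [
    [0.15,-0.03,0,0,0,0,0],
    [0.15,0,0,0,0,0,0]
  ]
}}

```text
time: 3.95
position: [0.5307, 0.0518, 0.0967]
ee_rot: [3.142, 0.0, 2.994]
contact_force: [-2.1, -0.1, 0.4]
opening: 0.0496
gripper_force: 0.9
```

```bash
python3 -c "
from h import *
go(-59.5,44,2,np.pi)"
```

```text
t 3.95 ext [-60.8  44.1] tip 2.7 turn z 0.0 shift [-0.032 -0.004  0.017] rp [3.1416e+00 5.0000e-04] F [-2.1 -0.1  0.4] open 49.6
```

Emit:
{"op": "drive_tool", "data": {
  "motion": [
    [0.15,-0.03,0,0,0,0,0],
    [0.15,0,0,0,0,0,0]
  ]
}}

```text
time: 4.15
position: [0.532, 0.0516, 0.0967]
ee_rot: [3.142, 0.001, 2.994]
contact_force: [-1.5, 0.0, -0.1]
opening: 0.0503
gripper_force: 0.8
```

Emit:
{"op": "drive_tool", "data": {
  "motion": [
    [0.15,-0.03,0,0,0,0,0],
    [0.15,0,0,0,0,0,0]
  ]
}}

```text
time: 4.35
position: [0.5324, 0.0516, 0.0966]
ee_rot: [-3.142, -0.001, 2.994]
contact_force: [-3.3, -0.5, 1.7]
opening: 0.0498
gripper_force: 1.6
```

Emit:
{"op": "drive_tool", "data": {
  "motion": [
    [0.15,-0.03,0,0,0,0,0],
    [0.15,0,0,0,0,0,0]
  ]
}}

```text
time: 4.55
position: [0.5325, 0.0515, 0.0966]
ee_rot: [-3.141, -0.004, 2.994]
contact_force: [-4.9, 2.0, 3.7]
opening: 0.0501
gripper_force: 2.6
```

Emit:
{"op": "drive_tool", "data": {
  "motion": [
    [0.15,0.2,0,0,0,0,0],
    [0.15,0.2,0,-0.3,0,0,0],
    [0.15,0,0,-0.5,0,0,0.99],
    [0.15,0,0,-0.4,0,0,0.99],
    [0.15,0,0,0,0,0,0.99],
    [0.15,0,0,0,0,0,0.99],
    [0.15,0,0,0,0,0,0.99],
    [0.15,0,0,0,0,0,0.99],
    [0.15,0,0,0,0,0,0.99],
    [0.15,0,0,0,0,0,0.99]
  ]
}}

```text
time: 5.55
position: [0.5191, 0.0535, 0.1458]
ee_rot: [3.139, 0.003, 2.357]
contact_force: [-0.2, -0.3, 0.7]
opening: 0.0505
gripper_force: 0.0
```

Emit:
{"op": "drive_tool", "data": {
  "motion": [
    [0.15,0,0,0,0,0,0.99],
    [0.15,0,0,0,0,0,0.99],
    [0.15,0,0,0,0,0,0.99],
    [0.15,0,0,0,0,0,0.99],
    [0.15,0,0,0,0,0,0.99],
    [0.15,0,0,0,0,0,0.99],
    [0.15,0,0,0,0,0,0.99],
    [0.15,0,0,0,0,0,0.99],
    [0.15,0,0,0,0,0,0.99],
    [0.15,0,0,0,0,0,0.99]
  ]
}}

```text
time: 6.55
position: [0.519, 0.0535, 0.1458]
ee_rot: [3.138, 0.0, 1.565]
contact_force: [-0.4, -0.9, 0.4]
opening: 0.0498
gripper_force: 0.0
```

```bash
python3 -c "
from h import *
go(9,118,2,np.pi/2)
p,d=bot.capture('top');W=(p.min(2)>185);b=np.zeros_like(W);b[190:290,245:345]=1
k,l,s,c=cv2.connectedComponentsWithStats((W&b).astype(np.uint8));i=1+np.argmax(s[1:,4])
X=np.array([ext(w*1000) for w in ray('top',np.argwhere(l==i)[:,::-1],.083)]);print(cv2.boxPoints(cv2.minAreaRect(X.astype(np.float32))).round(1))"
```

```text
t 6.55 ext [-72.6  44.2] tip 51.8 turn z 1.775 shift [1.846 2.041 1.244] rp [3.1382e+00 4.0000e-04] F [-0.4 -0.9  0.4] open 49.8
[[  27.7 -109. ]
 [  77.9 -109.2]
 [  78.6  103.5]
 [  28.3  103.7]]
```

Emit:
{"op": "drive_tool", "data": {
  "motion": [
    [0.15,0,0,0,0,0,0.89],
    [0.15,0,0,0,0,0,0.885],
    [0.15,0.9,0.4,0,0,0,0],
    [0.15,0.9,0.8,0,0,0,0],
    [0.15,0.05,0.84,0.3,0,0,0],
    [0.15,0,0,0.4,0,0,0],
    [0.15,0,0,0.3,0,0,0],
    [0.15,0,0,0.1,0,0,0],
    [0.15,0,0,0,0,0,0]
  ]
}}

```text
time: 7.5
position: [0.6083, 0.115, 0.1002]
ee_rot: [-3.14, 0.0, 1.427]
contact_force: [0.7, -0.2, 0.7]
opening: 0.0497
gripper_force: 0.0
```

```bash
python3 -c "
from h import *
go(9,103,2,np.pi/2)
p,d=bot.capture('side');cv2.imwrite('pics/s2.png',cv2.resize(p[185:335,240:440,::-1],None,fx=4,fy=4,interpolation=cv2.INTER_CUBIC))"
```

```text
t 7.5 ext [  6.6 118.1] tip 6.2 turn z 0.043 shift [-0.377  0.059  0.104] rp [-3.1395e+00  3.0000e-04] F [ 0.7 -0.2  0.7] open 49.7
```

View pics/s2.png

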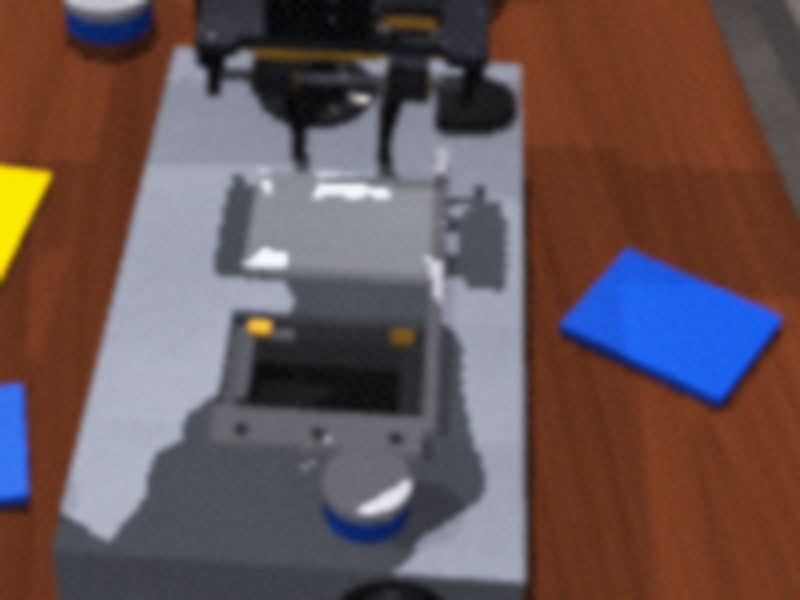

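Emit:
{"op": "drive_tool", "data": {
  "motion": [
    [0.15,-0.1,0.04,0.1,0,0,0.04],
    [0.15,-0.15,0.02,0.015,0,0,0],
    [0.15,-0.15,0,0,0,0,0],
    [0.15,-0.15,0,0,0,0,0],
    [0.15,-0.15,0,0,0,0,0],
    [0.15,-0.15,0,0,0,0,0],
    [0.15,-0.15,0,0,0,0,0],
    [0.15,-0.15,0,0,0,0,0],
    [0.15,-0.15,0,0,0,0,0],
    [0.15,-0.15,0,0,0,0,0]
  ]
}}

```text
time: 8.55
position: [0.6036, 0.0572, 0.0963]
ee_rot: [3.141, -0.0, 1.423]
contact_force: [0.7, 3.5, 2.4]
opening: 0.0502
gripper_force: 1.7
```

```bash
python3 -c "
from h import *
go(9,-20,1.5,np.pi/2)"
```

```text
t 8.55 ext [10.5 60.2] tip 2.3 turn z -0.0 shift [-2.004 -0.037  0.02 ] rp [ 3.1411e+00 -4.0000e-04] F [0.7 3.5 2.4] open 50.2
```

Emit:
{"op": "drive_tool", "data": {
  "motion": [
    [0.15,-0.12,0,0.015,0,0,0],
    [0.15,-0.12,0,0,0,0,0],
    [0.15,-0.12,0,0,0,0,0],
    [0.15,-0.12,0,0,0,0,0],
    [0.15,-0.12,0,0,0,0,0],
    [0.15,-0.12,0,0,0,0,0],
    [0.15,-0.12,0,0,0,0,0],
    [0.15,-0.12,0,0,0,0,0],
    [0.15,-0.12,0,0,0,0,0],
    [0.15,-0.12,0,0,0,0,0]
  ]
}}

```text
time: 9.55
position: [0.5963, 0.0096, 0.0955]
ee_rot: [-3.142, -0.0, 1.423]
contact_force: [0.7, 3.3, 3.2]
opening: 0.0498
gripper_force: 2.0
```

```bash
python3 -c "
from h import *
go(9,-20,1.5,np.pi/2)
p,d=bot.capture('side');cv2.imwrite('pics/s3.png',cv2.resize(p[185:335,240:440,::-1],None,fx=4,fy=4,interpolation=cv2.INTER_CUBIC))"
```

```text
t 9.55 ext [10.3 12.1] tip 1.5 turn z 0.001 shift [-0.802 -0.031 -0.   ] rp [-3.1415 -0.    ] F [0.7 3.3 3.2] open 49.8
```

View pics/s3.png

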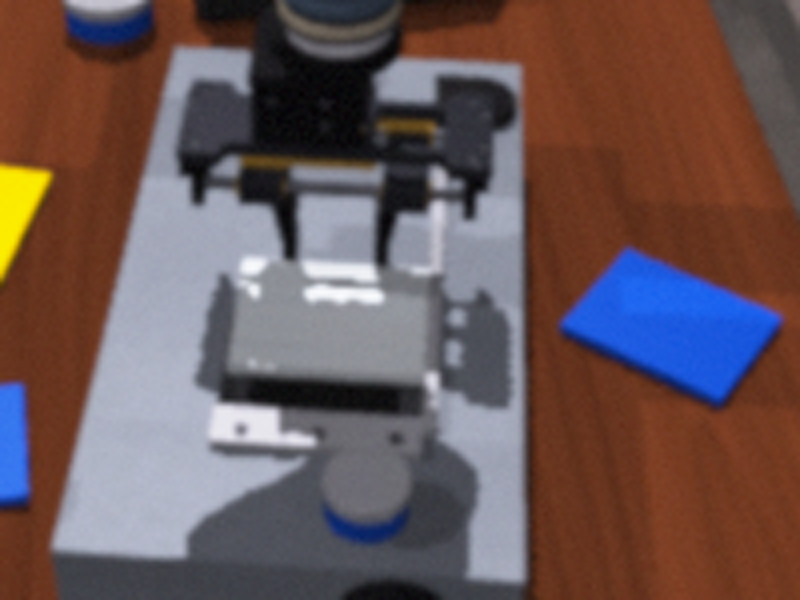

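The cover, square and still level, is bridging the hole with its front edge at about (325,380).

Emit:
{"op": "drive_tool", "data": {
  "motion": [
    [0.15,-0.1,0,0,0,0,0],
    [0.15,-0.1,0,0,0,0,0],
    [0.15,-0.1,0,0,0,0,0],
    [0.15,-0.1,0,0,0,0,0]
  ]
}}

```text
time: 10.0
position: [0.5939, -0.0061, 0.0955]
ee_rot: [-3.141, -0.0, 1.423]
contact_force: [0.9, 3.3, 1.7]
opening: 0.0504
gripper_force: 1.5
```

Emit:
{"op": "drive_tool", "data": {
  "motion": [
    [0.15,-0.1,0,0,0,0,0],
    [0.15,-0.1,0,0,0,0,0],
    [0.15,-0.1,0,0,0,0,0]
  ]
}}

```text
time: 10.3
position: [0.5917, -0.0184, 0.0949]
ee_rot: [-3.14, 0.0, 1.423]
contact_force: [0.2, 1.9, -0.4]
opening: 0.05
gripper_force: 0.9
```

Emit:
{"op": "drive_tool", "data": {
  "motion": [
    [0.15,-0.05,0,0,0,0,0],
    [0.15,-0.05,0,0,0,0,0],
    [0.15,-0.05,0,0,0,0,0]
  ]
}}

```text
time: 10.6
position: [0.5912, -0.0238, 0.0954]
ee_rot: [-3.141, 0.0, 1.423]
contact_force: [0.1, 0.7, -1.3]
opening: 0.05
gripper_force: 0.6
```

```bash
python3 -c "
from h import *
go(9,-33,1.5,np.pi/2)"
```

```text
t 10.6 ext [ 10.2 -21.8] tip 1.4 turn z 0.0 shift [-0.281 -0.029 -0.003] rp [-3.1413  0.    ] F [ 0.1  0.7 -1.3] open 50.0
```

Emit:
{"op": "drive_tool", "data": {
  "motion": [
    [0.15,-0.05,0,0,0,0,0],
    [0.15,-0.05,0,0,0,0,0],
    [0.15,-0.05,0,0,0,0,0],
    [0.15,-0.03,0,0,0,0,0]
  ]
}}

```text
time: 11.0
position: [0.5904, -0.031, 0.0956]
ee_rot: [3.141, -0.0, 1.423]
contact_force: [0.5, 1.5, -0.7]
opening: 0.05
gripper_force: 0.7
```

Emit:
{"op": "drive_tool", "data": {
  "motion": [
    [0.15,-0.03,0,0,0,0,0],
    [0.15,-0.03,0,0,0,0,0]
  ]
}}

```text
time: 11.2
position: [0.5902, -0.0328, 0.0955]
ee_rot: [3.141, -0.001, 1.423]
contact_force: [0.8, 4.6, -0.7]
opening: 0.0504
gripper_force: 2.6
```

Emit:
{"op": "drive_tool", "data": {
  "motion": [
    [0.15,-0.03,0,0,0,0,0],
    [0.15,0,0,0,0,0,0]
  ]
}}

```text
time: 11.4
position: [0.5902, -0.0329, 0.0955]
ee_rot: [3.141, -0.003, 1.422]
contact_force: [0.9, 6.3, -0.7]
opening: 0.0497
gripper_force: 3.2
```

```bash
python3 -c "
from h import *
go(9,-33,1.5,np.pi/2)"
```

```text
t 11.4 ext [ 10.4 -30.9] tip 1.5 turn z -0.015 shift [-0.053 -0.036  0.001] rp [ 3.141e+00 -2.700e-03] F [ 0.9  6.3 -0.7] open 49.7
```

```bash
python3 -c "
from h import *
a,_=bot.capture('side');b,_=bot.capture('top')
f=lambda p,x,y:cv2.resize(p[y:y+75,x:x+100,::-1],None,fx=4,fy=7.5,interpolation=cv2.INTER_CUBIC)
cv2.imwrite('pics/s4.png',np.hstack([cv2.resize(a[235:310,280:355,::-1],(400,400),interpolation=2),cv2.resize(b[195:270,300:375,::-1],(400,400),interpolation=2)]))"
```

```text
(no output)
```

View pics/s4.png

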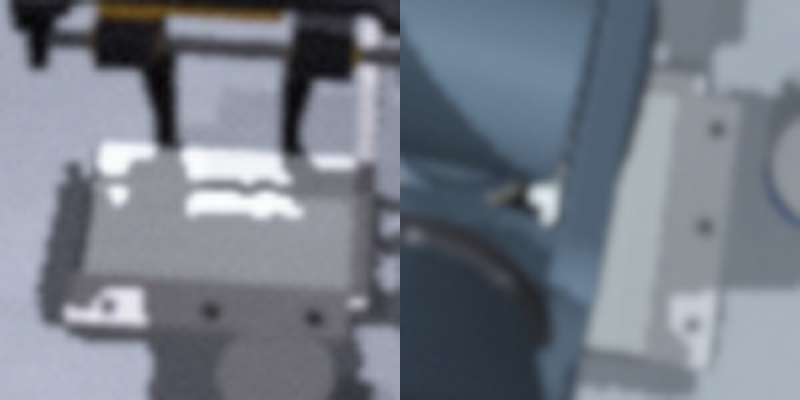

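Emit:
{"op": "drive_tool", "data": {
  "motion": [
    [0.15,0.1,0,0,0,0,0],
    [0.15,0.5,0,0,0,0,0],
    [-1,0.5,0,-0.8,0,0,0],
    [-1,0,0,-0.9,0,0,0],
    [-1,0.9,0,0,0,0,0],
    [-1,0.9,0,0,0,0,0],
    [-1,0.9,0,0,0,0,0],
    [-1,0.9,0,0,0,0,0],
    [-1,0,0,0,0,0,0]
  ]
}}

```text
time: 12.4
position: [0.6178, 0.1554, 0.1638]
ee_rot: [3.14, -0.001, 1.428]
contact_force: [0.3, -0.2, -0.8]
opening: 0.0041
gripper_force: 0.0
```

```bash
python3 -c "
from h import *
go(-35,-58,15,np.pi)
Z=[]
for n in('top','side'):
    p,d=bot.capture(n);np.savez(n+'1.npz',p=p,d=d)
    C=cloud(n,d);E=np.stack([*( (C[...,:2]*1000-O)@R2(A)).transpose(2,0,1),C[...,2]*1000],-1)
    for nm,x0,x1,y0,y1 in(('deck',-110,-70,-120,0),('nearrear',-45,0,-65,-50),('farrear',20,60,-65,-50),('nearfront',-45,0,-120,-105),('farfront',20,60,-120,-105),('deck+',-40,40,0,60)):
        m=(E[...,0]>x0)&(E[...,0]<x1)&(E[...,1]>y0)&(E[...,1]<y1);z=E[m][:,2];print(n,nm,len(z),np.median(z).round(2),z.std().round(2))
    b=cv2.resize(p[195:270,295:370,::-1] if n=='top' else p[235:310,280:355,::-1],(400,400),interpolation=2);Z.append(b)
cv2.imwrite('pics/s5.png',np.hstack(Z))"
```

```text
t 12.4 ext [ 10.1 159.5] tip 69.8 turn z -19.574 shift [ 1.127 -5.437  1.369] rp [ 3.1399e+00 -7.0000e-04] F [ 0.3 -0.2 -0.8] open 4.1
top deck 844 73.31 2.53
top nearrear 115 77.45 2.85
top farrear 101 77.07 2.5
top nearfront 117 75.1 2.86
top farfront 99 75.34 2.43
top deck+ 809 73.39 2.68
side deck 541 76.46 1.42
side nearrear 78 80.49 1.52
side farrear 68 80.1 1.52
side nearfront 91 77.89 1.45
side farfront 81 77.68 1.46
side deck+ 453 76.55 1.4
```

View pics/s5.png

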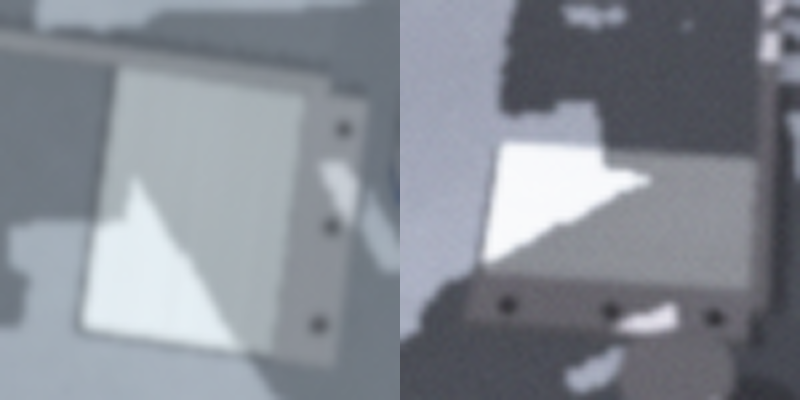

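```bash
cat >> h.py <<'E'
O=O+R2(A)@np.array([0,2.5])
E
python3 -c "
from h import *
go(-34,-54,8,np.pi/2)"
```

```text
t 12.5 ext [ 10.1 153.4] tip 69.4 turn z 0.029 shift [-5.184 -1.102  1.535] rp [3.1415e+00 1.4000e-03] F [ 0.6 -1.3 -0.1] open 1.7
```

Emit:
{"op": "drive_tool", "data": {
  "motion": [
    [-1,-0.85,-0.2,0,0,0,0.03],
    [-1,-0.85,-0.2,0,0,0,0],
    [-1,-0.85,-0.2,0,0,0,0],
    [-1,-0.85,-0.2,0.2,0,0,0],
    [-1,-0.85,-0.2,0.3,0,0,0],
    [-1,-0.85,-0.1,0.3,0,0,0],
    [-1,-0.08,0,0.4,0,0,0],
    [-1,0,0,0.2,0,0,0],
    [-1,0,0,0.1,0,0,0],
    [-1,0,0,0,0,0,0]
  ]
}}

```text
time: 13.5
position: [0.5428, -0.0466, 0.1032]
ee_rot: [-3.141, 0.0, 1.421]
contact_force: [0.9, -0.2, 0.2]
opening: 0.0001
gripper_force: 0.0
```

```bash
python3 -c "
from h import *
go(-34,-54,4,np.pi/2)"
```

```text
t 13.5 ext [-34.4 -53.9] tip 9.2 turn z -0.027 shift [-0.002  0.009  0.129] rp [-3.1407  0.    ] F [ 0.9 -0.2  0.2] open 0.1
```

Emit:
{"op": "drive_tool", "data": {
  "motion": [
    [-1,0,0,0.06,0,0,0],
    [-1,0,0,0.04,0,0,0],
    [-1,0,0,0.02,0,0,0],
    [-1,0,0,0.02,0,0,0],
    [-1,0,0,0,0,0,0]
  ]
}}

```text
time: 14.0
position: [0.5433, -0.0464, 0.0983]
ee_rot: [3.141, -0.0, 1.421]
contact_force: [0.3, 0.8, 3.5]
opening: 0.0003
gripper_force: 1.2
```

Emit:
{"op": "drive_tool", "data": {
  "motion": [
    [-1,0,0,0.02,0,0,0],
    [-1,0,0,0,0,0,0]
  ]
}}

```text
time: 14.2
position: [0.5432, -0.0464, 0.0976]
ee_rot: [3.141, -0.001, 1.421]
contact_force: [-0.3, 2.4, 4.1]
opening: 0.0003
gripper_force: 2.3
```

Emit:
{"op": "drive_tool", "data": {
  "motion": [
    [-1,0,0,0.02,0,0,0],
    [-1,0,0,0,0,0,0]
  ]
}}

```text
time: 14.4
position: [0.5432, -0.0463, 0.0968]
ee_rot: [3.141, -0.001, 1.421]
contact_force: [-0.9, 1.9, 5.6]
opening: 0.0006
gripper_force: 2.6
```

Emit:
{"op": "drive_tool", "data": {
  "motion": [
    [-1,0,0,0.02,0,0,0],
    [-1,0,0,0.02,0,0,0],
    [-1,0,0,0,0,0,0]
  ]
}}

```text
time: 14.7
position: [0.5431, -0.0462, 0.0956]
ee_rot: [3.141, -0.001, 1.421]
contact_force: [-2.1, 2.4, 8.6]
opening: 0.0002
gripper_force: 4.2
```

Emit:
{"op": "drive_tool", "data": {
  "motion": [
    [-1,0,0,0.02,0,0,0],
    [-1,0,0,0,0,0,0]
  ]
}}

```text
time: 14.9
position: [0.5432, -0.0461, 0.0952]
ee_rot: [3.141, -0.001, 1.421]
contact_force: [-1.1, 2.0, 11.2]
opening: 0.0007
gripper_force: 5.5
```

Emit:
{"op": "drive_tool", "data": {
  "motion": [
    [-1,0,0,0.02,0,0,0],
    [-1,0,0,0,0,0,0]
  ]
}}

```text
time: 15.1
position: [0.5432, -0.0461, 0.0946]
ee_rot: [3.141, -0.001, 1.421]
contact_force: [-2.9, 3.5, 12.1]
opening: 0.0005
gripper_force: 6.3
```

Emit:
{"op": "drive_tool", "data": {
  "motion": [
    [-1,0,0,0.02,0,0,0],
    [-1,0,0,0,0,0,0]
  ]
}}

```text
time: 15.3
position: [0.5432, -0.046, 0.0944]
ee_rot: [3.141, -0.001, 1.421]
contact_force: [-3.1, 4.1, 17.0]
opening: 0.0003
gripper_force: 8.4
```

Emit:
{"op": "drive_tool", "data": {
  "motion": [
    [-1,0,0,0.02,0,0,0],
    [-1,0,0,0,0,0,0]
  ]
}}

```text
time: 15.5
position: [0.5432, -0.046, 0.0943]
ee_rot: [3.14, -0.001, 1.421]
contact_force: [-3.9, 4.0, 21.1]
opening: 0.0007
gripper_force: 10.9
```

Emit:
{"op": "drive_tool", "data": {
  "motion": [
    [-1,0,0,-0.1,0,0,0],
    [-1,0,0,-0.4,0,0,0],
    [-1,0,0.7,0,0,0,0],
    [-1,0,0.7,0,0,0,0],
    [-1,0,0.7,0,0,0,0],
    [-1,0,0,0,0,0,0]
  ]
}}

```text
time: 16.1
position: [0.6306, -0.0607, 0.1117]
ee_rot: [3.135, 0.001, 1.421]
contact_force: [0.8, 0.1, 0.1]
opening: 0.0004
gripper_force: 0.0
```

```bash
python3 -c "
from h import *
go(50.5,-54,6,np.pi/2)"
```

```text
t 16.1 ext [ 54.5 -55. ] tip 17.7 turn z -0.031 shift [ 0.024 -0.099  0.293] rp [3.135e+00 1.100e-03] F [0.8 0.1 0.1] open 0.4
```

Emit:
{"op": "drive_tool", "data": {
  "motion": [
    [-1,0,-0.05,0.15,0,0,0],
    [-1,0,0,0.1,0,0,0],
    [-1,0,0,0,0,0,0]
  ]
}}

```text
time: 16.4
position: [0.6219, -0.0584, 0.1001]
ee_rot: [-3.137, -0.0, 1.421]
contact_force: [0.3, -1.0, 0.7]
opening: 0.0001
gripper_force: 0.0
```

```bash
python3 -c "
from h import *
go(50.5,-54,4,np.pi/2)"
```

```text
t 16.4 ext [ 45.5 -54. ] tip 6.1 turn z -0.029 shift [-0.     0.124  0.052] rp [-3.1374e+00 -4.0000e-04] F [ 0.3 -1.   0.7] open 0.1
```

Emit:
{"op": "drive_tool", "data": {
  "motion": [
    [-1,0,0.04,0,0,0,0],
    [-1,0,0,0,0,0,0],
    [-1,0,0,0,0,0,0]
  ]
}}

```text
time: 16.7
position: [0.6258, -0.0593, 0.1017]
ee_rot: [3.141, 0.0, 1.421]
contact_force: [0.7, -0.4, -0.2]
opening: 0.0004
gripper_force: 0.0
```

```bash
python3 -c "
from h import *
go(50.5,-54,4,np.pi/2)"
```

```text
t 16.7 ext [ 49.5 -54.2] tip 7.7 turn z -0.03 shift [0.006 0.024 0.093] rp [3.1412e+00 1.0000e-04] F [ 0.7 -0.4 -0.2] open 0.4
```

Emit:
{"op": "drive_tool", "data": {
  "motion": [
    [-1,0,0.02,0.05,0,0,0],
    [-1,0,0,0.04,0,0,0],
    [-1,0,0,0.03,0,0,0],
    [-1,0,0,0.02,0,0,0],
    [-1,0,0,0,0,0,0]
  ]
}}

```text
time: 17.2
position: [0.6265, -0.0592, 0.0966]
ee_rot: [3.142, -0.0, 1.421]
contact_force: [-1.5, 0.0, 4.5]
opening: 0.0005
gripper_force: 2.2
```

Emit:
{"op": "drive_tool", "data": {
  "motion": [
    [-1,0,0,0.02,0,0,0],
    [-1,0,0,0.02,0,0,0],
    [-1,0,0,0,0,0,0]
  ]
}}

```text
time: 17.5
position: [0.6265, -0.0592, 0.0952]
ee_rot: [3.141, -0.0, 1.421]
contact_force: [-0.9, 0.5, 6.6]
opening: 0.0001
gripper_force: 3.1
```

Emit:
{"op": "drive_tool", "data": {
  "motion": [
    [-1,0,0,0.02,0,0,0],
    [-1,0,0,0,0,0,0]
  ]
}}

```text
time: 17.7
position: [0.6266, -0.0592, 0.0945]
ee_rot: [3.141, -0.0, 1.421]
contact_force: [-1.8, 0.9, 5.8]
opening: 0.0003
gripper_force: 3.3
```

Emit:
{"op": "drive_tool", "data": {
  "motion": [
    [-1,0,0,0.02,0,0,0],
    [-1,0,0,0,0,0,0]
  ]
}}

```text
time: 17.9
position: [0.6266, -0.0592, 0.0942]
ee_rot: [3.141, -0.0, 1.421]
contact_force: [-1.0, 0.7, 8.9]
opening: 0.0004
gripper_force: 4.4
```

Emit:
{"op": "drive_tool", "data": {
  "motion": [
    [-1,0,0,0.02,0,0,0],
    [-1,0,0,0,0,0,0]
  ]
}}

```text
time: 18.1
position: [0.6266, -0.0592, 0.0941]
ee_rot: [3.141, 0.0, 1.421]
contact_force: [-4.2, 1.5, 13.3]
opening: 0.0005
gripper_force: 6.4
```

Emit:
{"op": "drive_tool", "data": {
  "motion": [
    [-1,0,0,0.02,0,0,0],
    [-1,0,0,0,0,0,0]
  ]
}}

```text
time: 18.3
position: [0.6266, -0.0591, 0.0941]
ee_rot: [3.141, 0.0, 1.421]
contact_force: [-4.0, 1.6, 17.4]
opening: 0.0004
gripper_force: 8.4
```

Emit:
{"op": "drive_tool", "data": {
  "motion": [
    [-1,0,0,0.02,0,0,0],
    [-1,0,0,0,0,0,0]
  ]
}}

```text
time: 18.5
position: [0.6266, -0.0592, 0.0941]
ee_rot: [3.141, 0.0, 1.421]
contact_force: [-6.3, 1.3, 20.3]
opening: 0.0005
gripper_force: 10.4
```

Emit:
{"op": "drive_tool", "data": {
  "motion": [
    [-1,0,0,-0.1,0,0,0],
    [-1,0,0,-0.25,0,0,0],
    [-1,0,-0.3,0,0,0,0],
    [-1,0,-0.5,0,0,0,0],
    [-1,0,-0.5,0,0,0,0],
    [-1,0,-0.4,0,0,0,0],
    [-1,0,-0.3,0,0,0,0],
    [-1,0,-0.1,0,0,0,0],
    [-1,0,0,0.1,0,0,0],
    [-1,0,0,0.05,0,0,0]
  ]
}}

```text
time: 19.5
position: [0.5444, -0.0471, 0.098]
ee_rot: [3.14, 0.0, 1.421]
contact_force: [0.2, -0.9, 0.7]
opening: 0.0007
gripper_force: 0.0
```

Emit:
{"op": "drive_tool", "data": {
  "motion": [
    [-1,0,0,0,0,0,0],
    [-1,0,0,0,0,0,0]
  ]
}}

```text
time: 19.7
position: [0.544, -0.047, 0.098]
ee_rot: [3.141, 0.0, 1.421]
contact_force: [-0.3, 0.3, 0.8]
opening: 0.0004
gripper_force: 0.0
```

```bash
python3 -c "
from h import *
go(-34,-54,0,np.pi/2)"
```

```text
t 19.7 ext [-33.1 -54.1] tip 4.0 turn z -0.029 shift [ 0.002 -0.022  0.101] rp [3.1413e+00 1.0000e-04] F [-0.3  0.3  0.8] open 0.4
```

Emit:
{"op": "drive_tool", "data": {
  "motion": [
    [-1,0,0,0.04,0,0,0],
    [-1,0,0,0.03,0,0,0],
    [-1,0,0,0.02,0,0,0],
    [-1,0,0,0.01,0,0,0],
    [-1,0,0,0,0,0,0]
  ]
}}

```text
time: 20.2
position: [0.5435, -0.0468, 0.0944]
ee_rot: [3.142, 0.0, 1.421]
contact_force: [0.3, -0.3, 0.3]
opening: 0.0004
gripper_force: 0.5
```

Emit:
{"op": "drive_tool", "data": {
  "motion": [
    [-1,0,0,0.02,0,0,0],
    [-1,0,0,0.02,0,0,0],
    [-1,0,0,0,0,0,0]
  ]
}}

```text
time: 20.5
position: [0.5435, -0.0468, 0.0941]
ee_rot: [3.141, 0.0, 1.421]
contact_force: [-2.8, 1.1, 10.8]
opening: 0.0004
gripper_force: 5.4
```

Emit:
{"op": "drive_tool", "data": {
  "motion": [
    [-1,0,0,0.02,0,0,0],
    [-1,0,0,0.01,0,0,0],
    [-1,0,0,0,0,0,0]
  ]
}}

```text
time: 20.8
position: [0.5435, -0.0468, 0.094]
ee_rot: [3.141, 0.0, 1.421]
contact_force: [-4.7, 1.6, 18.5]
opening: 0.0001
gripper_force: 9.4
```

Emit:
{"op": "drive_tool", "data": {
  "motion": [
    [-1,0,0,-0.1,0,0,0],
    [-1,0,0,-0.4,0,0,0],
    [-0.1,0,0,-0.8,0,0,0],
    [-0.1,0,0,-0.5,0,0,0.92],
    [-0.1,0,0,0,0,0,0.92],
    [-0.1,0,0,0,0,0,0.92],
    [-0.1,0,0,0,0,0,0.92],
    [-0.1,0,0,0,0,0,0.92],
    [-0.1,0,0,0,0,0,0.92],
    [-0.1,0,0,0,0,0,0.92]
  ]
}}

```text
time: 21.8
position: [0.5434, -0.0468, 0.1632]
ee_rot: [-3.141, 0.0, 0.903]
contact_force: [0.4, -0.4, 1.1]
opening: 0.0389
gripper_force: 0.0
```

```bash
python3 -c "
from h import *
go(-20,195,45,1.05)"
```

```text
t 21.8 ext [-33.8 -54. ] tip 69.2 turn z 0.001 shift [ 5.572 -2.798  0.605] rp [-3.1413e+00  1.0000e-04] F [ 0.4 -0.4  1.1] open 38.9
```

Emit:
{"op": "drive_tool", "data": {
  "motion": [
    [-0.1,0.5,-0.25,0,0,0,0],
    [-0.1,0.75,-0.38,0,0,0,0],
    [-0.1,0.75,-0.38,0,0,0,0],
    [-0.1,0.75,-0.38,0,0,0,0],
    [-0.1,0.75,-0.38,0,0,0,0],
    [-0.1,0.75,-0.38,0,0,0,0],
    [-0.1,0.75,-0.38,0,0,0,0],
    [-0.1,0.45,-0.2,0,0,0,0],
    [-0.1,0.12,-0.07,0,0,0,0],
    [-0.1,0,0,0,0,0,0]
  ]
}}

```text
time: 22.8
position: [0.5924, 0.1981, 0.163]
ee_rot: [-3.141, 0.001, 0.907]
contact_force: [0.3, -0.0, -0.5]
opening: 0.0394
gripper_force: 0.0
```

```bash
python3 -c "
from h import *
go(-20,195,12,1.05)
p,d=bot.capture('side');cv2.imwrite('pics/s6.png',cv2.resize(p[175:310,275:455,::-1],None,fx=4.4,fy=4.4,interpolation=2))"
```

```text
t 22.8 ext [-21.3 195.4] tip 69.0 turn z 0.059 shift [0.007 0.033 1.426] rp [-3.1413e+00  8.0000e-04] F [ 0.3 -0.  -0.5] open 39.4
```

View pics/s6.png

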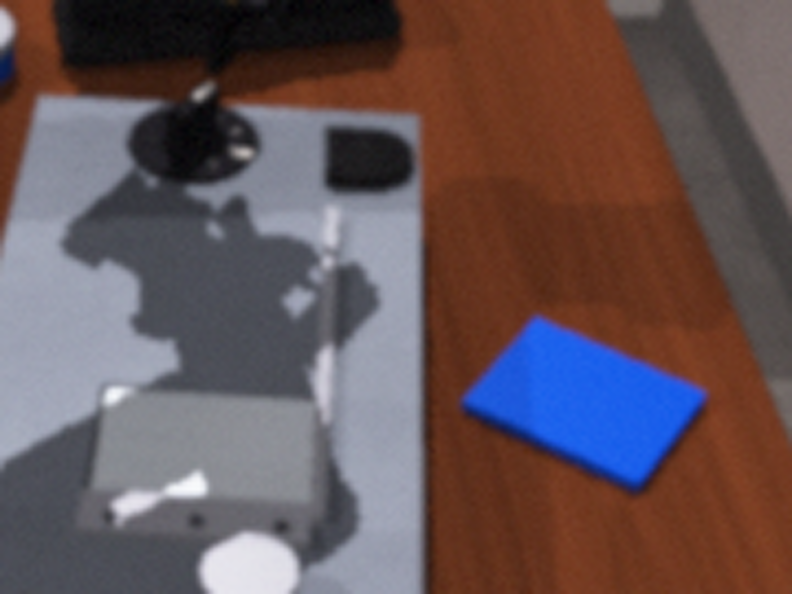

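The crop shows the cover seated at (205,440), the dial at (195,140) with the pointer at (203,92), and the long mark at (240,152). I'll descend over the bar.

Emit:
{"op": "drive_tool", "data": {
  "motion": [
    [-0.1,0,0.03,0.3,0,0,0.04],
    [-0.1,0,0,0.4,0,0,0],
    [-0.1,0,0,0.3,0,0,0],
    [-0.1,0,0,0.2,0,0,0],
    [-0.1,0,0,0.13,0,0,0],
    [-0.1,0,0,0,0,0,0]
  ]
}}

```text
time: 23.45
position: [0.5933, 0.1965, 0.1093]
ee_rot: [-3.14, 0.001, 0.902]
contact_force: [0.1, 0.4, 0.1]
opening: 0.0392
gripper_force: 0.0
```

Emit:
{"op": "drive_tool", "data": {
  "motion": [
    [-1,0,0,0.03,0,0,0],
    [-1,0,0,0,0,0,0],
    [-1,0,0,0,0,0,0],
    [-1,0,0,0,0,0,0]
  ],
  "newtons": 12
}}

```text
time: 23.85
position: [0.5941, 0.197, 0.1095]
ee_rot: [3.141, -0.001, 0.903]
contact_force: [1.6, -0.7, 0.7]
opening: 0.0149
gripper_force: 2.9
```

```bash
python3 -c "
from h import *
go(-20,195,12,1.05-1.4)"
```

```text
t 23.85 ext [-19.5 194.6] tip 15.5 turn z 17.504 shift [-0.015 -0.005  0.088] rp [ 3.1407e+00 -7.0000e-04] F [ 1.6 -0.7  0.7] open 14.9
```

Emit:
{"op": "drive_tool", "data": {
  "motion": [
    [-1,0,0,0,0,0,0],
    [-1,0,0,0,0,0,0.9],
    [-1,0,0,0,0,0,0.9],
    [-1,0,0,0,0,0,0.9],
    [-1,0,0,0,0,0,0.9],
    [-1,0,0,0,0,0,0.9],
    [-1,0,0,0,0,0,0.9],
    [-1,0,0,0,0,0,0.9],
    [-1,0,0,0,0,0,0.9],
    [-1,0,0,0,0,0,0.9]
  ],
  "newtons": 12
}}

```text
time: 24.85
position: [0.5945, 0.197, 0.1096]
ee_rot: [3.142, -0.002, 0.251]
contact_force: [1.1, -0.5, 0.7]
opening: 0.0129
gripper_force: 12.0
```

Emit:
{"op": "drive_tool", "data": {
  "motion": [
    [-1,0,0,0,0,0,0.9],
    [-1,0,0,0,0,0,0.9],
    [-1,0,0,0,0,0,0.9],
    [-1,0,0,0,0,0,0.9],
    [-1,0,0,0,0,0,0.9],
    [-1,0,0,0,0,0,0.9],
    [-1,0,0,0,0,0,0.9],
    [-1,0,0,0,0,0,0.9],
    [-1,0,0,0,0,0,0.9],
    [-1,0,0,0,0,0,0.6]
  ]
}}

```text
time: 25.85
position: [0.5946, 0.1977, 0.1096]
ee_rot: [-3.139, -0.001, -0.444]
contact_force: [0.7, 1.3, -0.3]
opening: 0.0132
gripper_force: 12.0
```

Emit:
{"op": "drive_tool", "data": {
  "motion": [
    [-1,0,0,0,0,0,0],
    [-1,0,0,0,0,0,0]
  ]
}}

```text
time: 26.05
position: [0.5946, 0.1977, 0.1096]
ee_rot: [-3.139, -0.001, -0.441]
contact_force: [1.6, 2.8, 0.6]
opening: 0.013
gripper_force: 12.0
```

```bash
python3 -c "
from h import *
go(-20,195,12,1.05-1.4)
print(bot.get_obs()['wrist_torque'])"
```

```text
t 26.05 ext [-19.1 195.3] tip 15.6 turn z 0.707 shift [-0.019  0.016  0.089] rp [-3.1393e+00 -1.3000e-03] F [1.6 2.8 0.6] open 13.0
[ 0.47646791 -0.21617024 -0.0677938 ]
```

Emit:
{"op": "drive_tool", "data": {
  "motion": [
    [-1,0,0,0,0,0,0.7],
    [-1,0,0,0,0,0,0],
    [-0.1,0,0,0,0,0,0],
    [-0.1,0,0,0,0,0,0],
    [-0.1,0,0,0,0,0,0],
    [-0.1,0,0,0,0,0,0],
    [-0.1,0,0,-0.4,0,0,0],
    [-0.1,0,0,-0.8,0,0,0],
    [-0.1,0,0,-0.9,0,0,0],
    [-0.1,0,0,-0.9,0,0,0]
  ]
}}

```text
time: 27.05
position: [0.5931, 0.1965, 0.2297]
ee_rot: [3.14, 0.002, -0.497]
contact_force: [0.7, -0.3, -0.3]
opening: 0.0393
gripper_force: 0.0
```

Emit:
{"op": "drive_tool", "data": {
  "motion": [
    [-0.1,0,-0.8,0,0,0,0],
    [-0.1,0,-0.9,0,0,0,0],
    [-0.1,0,-0.9,0,0,0,0],
    [-0.1,0,-0.9,0,0,0,0],
    [-0.1,0,-0.9,0,0,0,0],
    [-0.1,0,0,0,0,0,0],
    [-0.1,0,0,0,0,0,0]
  ]
}}

```text
time: 27.75
position: [0.6771, 0.3517, 0.2279]
ee_rot: [3.139, 0.001, -0.496]
contact_force: [0.4, 0.7, 0.5]
opening: 0.0391
gripper_force: 0.0
```

```bash
python3 -c "
from h import *
go(-20,195,12,1.05-1.4)
for n in('top','side'):
    p,d=bot.capture(n)
    if n=='top': P=p
    C=cloud(n,d);E=np.stack([*( (C[...,:2]*1000-O)@R2(A)).transpose(2,0,1),C[...,2]*1000],-1)
    for nm,x0,x1,y0,y1 in(('deck',-110,-70,-120,0),('nearrear',-45,0,-65,-50),('farrear',20,60,-65,-50),('nearfront',-45,0,-120,-105),('farfront',20,60,-120,-105)):
        m=(E[...,0]>x0)&(E[...,0]<x1)&(E[...,1]>y0)&(E[...,1]<y1);z=E[m][:,2];print(n,nm,len(z),np.median(z).round(2))
cv2.imwrite('pics/t7.png',cv2.resize(P[160:310,185:425,::-1],None,fx=3.3,fy=3.3,interpolation=2))"
```

```text
t 27.75 ext [ 39.9 359.8] tip 133.9 turn z 0.017 shift [0.007 4.384 3.047] rp [3.1393e+00 1.1000e-03] F [0.4 0.7 0.5] open 39.1
top deck 840 73.66
top nearrear 113 73.59
top farrear 100 74.06
top nearfront 114 73.99
top farfront 100 73.68
side deck 534 76.58
side nearrear 76 76.43
side farrear 67 76.58
side nearfront 91 76.36
side farfront 78 76.28
```

View pics/t7.png

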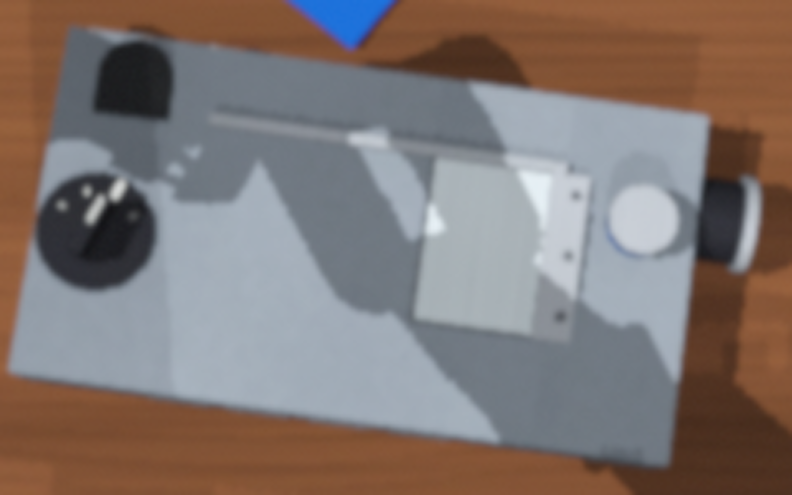

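The cover (490,245) lies flush and level with the deck, its front edge under the lip. The pointer line (95,208) points at the long mark (120,190), and the tin and heel piece haven't moved. I'll hand in the job.

```bash
python3 -c "
from rig import bot
print(bot.finish_job())"
```

```text
the job is handed in; nothing more can be done
None
```

The job is handed in at about 28 s: the cover is fully home under the lip and pressed flush (about 21 N at most), the dial is on the long white mark, and the other things were not touched.

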